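Close the herb mill with its keyed cover

TASK

Close the bench herb mill: pick up its round cover by the square hub, lower it over the drive shaft, and feel for the locating pin so that the cover drops over shaft and pin together and lies fully home, flat on the ring. Lower it by the hub all the way rather than letting it fall, let go of it, and leave the other things on the table standing where they are.

Things in the scene. Friction and masses are not known exactly. Their poses are not given: they have to be found in the camera images.
- mill: Herb mill, fixed: grey cast body 148 mm across the foot, small outlet chute at its front (its -x axis). Origin: centre of its underside, z up. On its body lies the dark steel fineness ring, 136 mm across with a 64 mm opening, flat top 58 mm above the origin: the cover's seat. The ring carries the locating pin. None of these parts moves.
- seat (a point): Centre of the seat: on the shaft's axis at the height of the fineness ring's flat top. Axes as the mill's.
- shaft_top (a point): Centre of the top of the mill's upright steel drive shaft, 60 mm above the seat, in the middle of the mill. The shaft is 16 mm in diameter; its last 8 mm taper to 8 mm across.
- pin_arc (a point): Not the pin itself but the middle of the arc where it can stand: on the ring's top, 46 mm from the shaft's axis on the mill's -x side. The one upright pin (8 mm in diameter, top 17 mm above the ring, last 3 mm tapering to 4.4 mm) is 46 mm from the axis, up to 0.44 rad (25 degrees) round it to either side of this point, wherever the ring was last clamped: see or feel for it.
- cover: Loose aluminium mill cover, 0.3 to 0.5 kg, lying right side up on the table: flat disc 124 mm across, 10 mm thick, with a square hub 38 x 38 mm at its centre (flats facing its x and y axes) rising to 44 mm above the underside. A bore 18.4 mm across runs through hub and disc. Origin: centre of its underside, z up. Fully home its origin is at the seat; resting on the pin it is 17 mm too high.
- pin_hole (a point): Middle of the lower mouth of the cover's only other hole, 11 mm across, right through the disc for the locating pin: 46 mm from the cover's centre on its -x axis.
- salve_tin: bystander: closed round flat tin with a paper label, 55 mm across, 22 mm high; origin: centre of its underside, z up. To be left alone.
- steel_tin: bystander: open round brushed-steel tin, 67 mm across, 44 mm high; origin: centre of its underside, z up. To be left alone.
- herb_jar: bystander: wide-mouth glass jar of green herb, 75 mm across, 131 mm high; origin: centre of its underside, z up. To be left alone.
- bowl: bystander: white glazed bowl of red petals, 110 mm across, 54 mm high; origin: centre of its underside, z up. To be left alone.
- cup: bystander: small white porcelain cup, 60 mm across, 52 mm high; origin: centre of its underside, z up. To be left alone.
- amber_bottle: bystander: amber stock bottle with a paper label, 60 mm across, 142 mm high; origin: centre of its underside, z up. To be left alone.
Things that resemble listed ones, but are neither listed nor needed, are in the scene too. What is shaped like the cover but purple or turquoise is not meant.

How it is judged (in metres and radians):
On the way:
1. the cover is threaded onto the shaft (horizontal distance between cover and seat below 0.006 m and z of cover in the frame of seat below 0.045 m), for 0.1 s.
At the end, for the whole second after the job is handed in: The cover lies still and released on the mill, right side up: its underside within 3 mm of the ring's top in height, within 0.035 rad of level and centred on the shaft within 3 mm, which it can only do with the pin in its hole (horizontal distance between cover and seat below 0.003 m and z of cover in the frame of seat between -0.003 and 0.003 m and angle between cover's own z axis and vertical below 0.035 rad and linear speed of cover below 0.01 m/s); the robot touches nothing.
It fails at once if the cover is let fall onto the mill (moves faster than 0.5 m/s on the shaft) (linear speed of cover above 0.5 m/s and horizontal distance between cover and seat below 0.01 m and z of cover in the frame of seat below 0.05 m).
It fails at once if a bystander (tin, jar, bowl, cup or bottle) is shifted by more than 30 mm (distance of any of salve_tin, steel_tin, herb_jar, bowl, cup, amber_bottle from where it was at the start of the episode above 0.03 m).
It fails at once if a bystander is tipped over (angle between any of salve_tin, steel_tin, herb_jar, bowl, cup, amber_bottle's own z axis and vertical above 0.5 rad).
It also fails if it takes over 72 s, if anything falls off the work surface, if the arm or the gripper's body presses on something with over 40 N, if the wrist force passes 120 N, or if a joint passes its speed limit or range.

ROBOT

A 6-joint arm with a two-finger parallel gripper is mounted at the origin on a cart in front of the work surface, level with it; the furniture and walls round the work are solid. World frame = base frame: x ahead of the robot, y to its left, z up, the work surface at z = 0. Lengths are in mm, angles in degrees, forces in N, time in s.
With the tool pointing down it reaches from about 225 to 725 mm from the base axis. Payload 3.1 kg.
Tool frame: the origin (TCP) lies midway between the tips of the shut fingers; the grasp point (between the pads) lies 19 mm behind it (grasp_offset is the distance from the TCP to the grasp point, in mm); z points along the fingers, y is the line along which they close (so a half turn about z gives the same grasp; the last joint's range is limited). The gripper opens to 85 mm and grips with 20 to 120 N. Pads are 22 mm wide; open, the fingers measure 114 mm over their backs; the gripper's body (76 mm by 85 mm) begins 54 mm behind the grasp point. The pads swing forward as they close: fully open they stand 13 mm farther back than shut.
Start: joints at [63.438, 2.75, 5.684, 92.934, 0, 82.678], TCP at [173.007, 495.667, 231.312] pointing down, gripper open.
Joint ranges: [-166.93, 166.93], [-56.73, 111.36], [-69.38, 81.34], [-121.58, 131.49], [-85.45, 84.26], [-180, 180]. Speed limits (degrees/s): [159.86, 159.86, 180, 180, 180, 180].

INTERFACE

Orientations are given as [roll, pitch, yaw] about the fixed x, y, z axes, in that order (R = Rz(yaw) Ry(pitch) Rx(roll)).
In Python, from bench import * gives the robot as it stands.
- The arm moves only by the tool carry_out, never from a script. Its arguments are lists of equal length, an entry for each row: "offset": the shift along the tool's x, y, z in cm, a list of three; "turn": the turn about the tool's z in degrees. A call has 1 to 20 rows; each row shifts and turns the commanded pose from where the row before left it, along the tool's axes as they then stand; what a row does not reach is not made up. A row lasts 1/12 s, in which the tool goes at most 41.7 mm and 7.16 degrees, less where a joint would pass 70% of its speed; a pose out of reach is approached as far as the arm can. A call with a gripper value outside its range is refused whole. "hand" is the closure, from 0 (fully open) to 1 (shut), set as the call begins (left out, the last holds). The fingers move at their own pace and stop on an object; "newtons" is the grip in N (left out, the last holds). Time passes only in rows, so rows that do not move let the fingers close. It gives the time, the measured TCP pose, the force, the opening and the grip force at its end, in the units of the state.
- state(): the state, without advancing time (a new reading comes with each control period).
- camera(name): name is "scene" or "top" or "wrist"; returns a dict with "color" (420x560x3 uint8, red, green, blue), "depth" (420x560 float32, mm along the optical axis (not along the pixel's ray), 0 where there is no reading), "K" (3x3 intrinsics, pixels), "origin" and "attitude" of the camera in the world. Camera axes: x right, y down, z forward; pixel columns grow to the right and rows downward; lengths in mm; the calibration is good to about 2 mm. A picture is of the moment at which its call begins.
- close_job(): hands the job in; it is judged then, once.
The state is a dict: "time_s": time; "joint_positions": joint angles; "qvel": joint speeds; "effort": joint torques, N m; "eef_pos": TCP position; "orientation": TCP orientation; "contact_force": force on the tool from outside, world axes, zero at the start; "wrist_torque": the same for the moment, N m; "gripper_width": finger opening in mm; "finger_force": force on a finger pad.
Only numpy, scipy, OpenCV 4.12 (cv2) and the standard library are available. Lean on these libraries where they do the work, as an engineer would, in place of code of your own. Each camera call takes 0.05 s, during which the arm holds its last target. There are 200 camera calls.

## Working session

There is one attempt and no reset: what is moved stays moved. The work goes in short steps, Python scripts to look and compute and a tool call to move; the robot and the scene stay as the last step left them, time stands still between calls to the robot, and variables do not carry over. Pictures are saved under pics/ and viewed, at most 10 in all, crops included, and the job is handed in when it is done.

Besides the shell and the picture viewer there is one more tool, called as a command line: name --pt "numbers of a row" for each row, then --argument value for the rest. carry_out: Moves the arm, as the interface text tells. Its arguments: {"type":"object","properties":{"offset":{"type":"array","items":{"type":"array","items":{"type":"number"}}},"turn":{"type":"array","items":{"type":"number"}},"hand":{"type":"number"},"newtons":{"type":"number"}},"required":["offset","turn"]}

```bash
mkdir -p pics; ls
cat > h.py <<'E'
from bench import *
import numpy as np, cv2, pickle
from scipy.spatial.transform import Rotation as R
def snap(n,f):
    c=camera(n); cv2.imwrite(f'pics/{f}.png',c['color'][:,:,::-1]); pickle.dump(c,open(f'{f}.pkl','wb')); return c
def ld(f): return pickle.load(open(f'{f}.pkl','rb'))
def rot(c):
    a=np.array(c['attitude'],float)
    return a if a.shape==(3,3) else R.from_euler('xyz',a,degrees=True).as_matrix()
def pt(c,u,v,d=None):
    K=np.array(c['K']); d=c['depth'][int(v),int(u)] if d is None else d
    return rot(c)@(d*np.array([(u-K[0,2])/K[0,0],(v-K[1,2])/K[1,1],1]))+np.array(c['origin'])
def cloud(c):
    K=np.array(c['K']); v,u=np.indices(c['depth'].shape); d=c['depth']
    return np.stack([(u-K[0,2])/K[0,0]*d,(v-K[1,2])/K[1,1]*d,d],-1)@rot(c).T+np.array(c['origin'])
def onplane(c,u,v,z):
    o=np.array(c['origin']); r=pt(c,u,v,1.)-o; return o+r*(z-o[2])/r[2]
E
python3 - <<'E'
from h import *
a=snap('scene','s0');b=snap('top','t0')
for c in(a,b): print(c['origin'],c['attitude'],c['K'])
print(state())
cv2.imwrite('pics/both.png',cv2.resize(np.hstack([a['color'],b['color']])[:,:,::-1],(800,300)))
E
```

```text
pics
[ 189.40074159 -844.16706283  906.61901303] [-132.01960857    0.38678268  -24.96415741] [[445.48486117   0.         280.47272614]
 [  0.         445.48486117 205.64043954]
 [  0.           0.           1.        ]]
[ 500.49699117  -29.79583738 1358.45035078] [-176.53506045    0.52789151  -90.9868552 ] [[476.86568475   0.         281.96004168]
 [  0.         476.86568475 211.86390137]
 [  0.           0.           1.        ]]
{'time_s': 0.1, 'joint_positions': array([ 6.34379731e+01,  2.78863288e+00,  5.60069083e+00,  9.29328252e+01,
       -1.29838495e-03,  8.26775125e+01]), 'qvel': array([-0.01912735, -0.03362009,  0.26657722,  0.08981565,  0.08961571,
        0.01996898]), 'effort': array([ 2.25612413e-03, -3.39851046e+01,  3.20936573e+01,  1.57982198e-02,
       -1.45798990e-04, -1.21223829e-05]), 'eef_pos': array([172.77034124, 495.17904826, 230.23523708]), 'orientation': array([-1.79880052e+02, -1.41044562e-02,  1.60760447e+02]), 'contact_force': array([0.11002191, 0.30091779, 0.02335419]), 'wrist_torque': array([ 0.02453018, -0.01097661,  0.0097903 ]), 'finger_force': 0.0, 'gripper_width': 85.52834742648014}
```

View pics/t0.png

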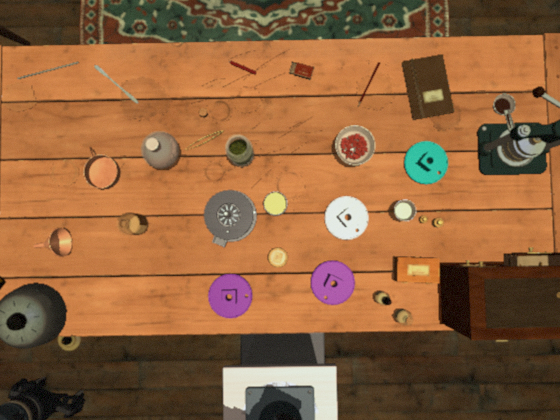

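View pics/s0.png

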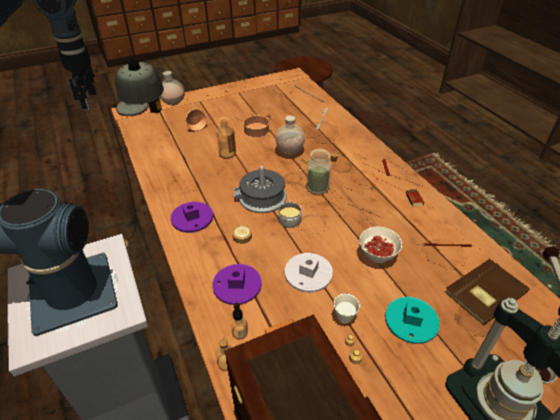

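The top picture shows the mill at (230,216) with its chute at (219,241). There are four cover shapes: purple at (231,296) and (333,283), turquoise at (426,162), and plain aluminium/white at (347,217). Only the last fits the description. Next I'll measure the cover and mill, with an enlarged crop to confirm.

Run:
```python
from h import *
b=ld('t0');a=ld('s0')
P=cloud(b);Q=cloud(a)
print('table',pt(b,300,320),'cover',pt(b,347,217),pt(b,335,205),'mill',pt(b,230,216),pt(b,250,216))
for n,C,c in(('top',P,b),('scene',Q,a)):
    c0=pt(b,330,205)
    I=c['color'].astype(int)
    for nm,g,lo,hi,rad in(('disc',onplane(b,347,217,10),5,16,75),('hub',onplane(b,347,217,44),36,55,40),('ring',onplane(b,230,216,58),50,66,85),('body',onplane(b,230,216,58),20,66,85),('shaft',onplane(b,230,216,100),80,130,40)):
        m=(np.hypot(C[...,0]-g[0],C[...,1]-g[1])<rad)&(C[...,2]>lo)&(C[...,2]<hi)
        p=C[m]
        if len(p)>2:
            (x,y),r=cv2.minEnclosingCircle(p[:,:2].astype(np.float32)); print(n,nm,len(p),np.round([x,y,r],1),'z',np.round(np.percentile(p[:,2],[10,50,90,99]),1),cv2.minAreaRect(p[:,:2].astype(np.float32)))
m=b['color'][:,:,::-1]
cv2.imwrite('pics/crop.png',np.hstack([cv2.resize(m[180:255,310:385],(400,400),interpolation=2),cv2.resize(m[180:255,195:270],(400,400),interpolation=2)]))
```

```text
table [277.36794205 -64.18711599   1.01786021] cover [ 5.65019351e+02 -2.03732659e+02 -2.78198239e-01] [ 599.28715521 -169.52870172    8.16287531] mill [570.88708401 123.58741589  53.34003606] [569.91716623  68.69645176  53.30456118]
top disc 1204 [ 562.3 -194.4   72.3] z [ 6.4  9.5 12.8 14.9] ((564.11669921875, -195.95391845703125), (127.29659271240234, 126.99571228027344), 67.73725128173828)
top hub 160 [ 565.5 -198.7   25. ] z [39.4 42.5 45.7 47.8] ((564.3380126953125, -198.7081298828125), (37.922080993652344, 38.81748580932617), 37.85004806518555)
top ring 1782 [576.  129.7  69.3] z [52.8 56.4 59.9 63.1] ((576.6195068359375, 130.30947875976562), (135.6042938232422, 137.25318908691406), 88.97875213623047)
top body 1937 [567.8 133.3  77.6] z [50.9 56.1 59.8 63.1] ((574.3364868164062, 131.87844848632812), (136.62484741210938, 142.48916625976562), 26.52387046813965)
top shaft 35 [576.3 129.5   8.1] z [ 93.8 112.2 116.5 119.1] ((576.3059692382812, 128.74459838867188), (15.597003936767578, 13.538704872131348), 2.132829189300537)
scene disc 1143 [ 563.7 -204.2   71.9] z [ 7.9 10.4 12.6 14.4] ((562.4498901367188, -198.0008544921875), (126.88678741455078, 123.53500366210938), 46.720706939697266)
scene hub 195 [ 562.3 -197.8   25.9] z [38.4 43.8 45.8 47.1] ((562.9848022460938, -197.9559326171875), (40.16673278808594, 38.74386978149414), 36.03507995605469)
scene ring 1001 [575.6 131.8  71.7] z [53.8 58.  60.6 62.9] ((575.1605224609375, 130.530029296875), (138.99224853515625, 135.469970703125), 42.28235626220703)
scene body 1257 [568.7 135.3  78. ] z [28.9 57.1 60.3 62.4] ((575.253173828125, 131.12986755371094), (140.80587768554688, 142.54232788085938), 25.073219299316406)
scene shaft 67 [574.  128.9   8.5] z [ 84.  101.3 115.  119.2] ((573.827392578125, 127.85162353515625), (13.582560539245605, 15.407271385192871), 66.7931137084961)
```

View pics/crop.png

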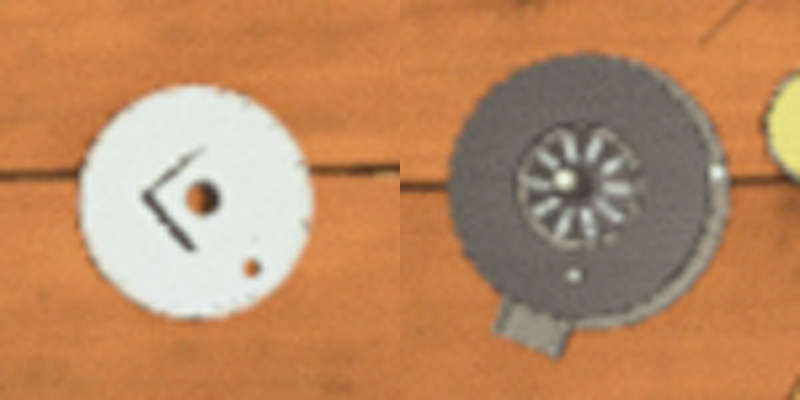

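The crop confirms it. The left half shows the bare aluminium cover with its square hub, bore at (203,198) and pin hole at (252,267). The right half shows the mill: shaft tip (565,180), pin (573,275), chute (532,330).

```bash
cat >> h.py <<'E'
def togo(x,y,z=None,yaw=None):
    s=state(); T=R.from_euler('xyz',s['orientation'],degrees=True); p=s['eef_pos']
    d=np.array([x,y,p[2] if z is None else z])-p
    o=T.inv().apply(d)/10
    print('pose',np.round(p,1),np.round(s['orientation'],2),'offset cm',np.round(o,2), 'turn',None if yaw is None else np.round(((s['orientation'][2]-yaw)+180)%360-180,1))
E
python3 - <<'E'
from h import *
b=ld('t0')
hole=onplane(b,357.25,230.1,10);pin=onplane(b,227.4,231.6,75)
c=np.array([563.5,-198.2]);m=np.array([575.5,130])
for n,q,k in(('hole',hole,c),('pin',pin,m)):
    d=q[:2]-k; print(n,q,np.hypot(*d),np.degrees(np.arctan2(d[1],d[0])))
w=camera('wrist'); s=state(); T=R.from_euler('xyz',s['orientation'],degrees=True)
print('wcam in tool',T.inv().apply(np.array(w['origin'])-s['eef_pos']),(T.inv().as_matrix()@rot(w)).round(3),w['K'])
togo(520,130,260)
E
```

```text
hole [ 527.01442024 -230.3644674    10.        ] 48.638981214142554 -138.60167716661172
pin [527.7853313  128.49591068  75.        ] 47.73836919673132 -178.1944872464821
wcam in tool [  67.33196313   -1.19870594 -142.45067785] [[ 0.    -0.964 -0.267]
 [ 1.    -0.     0.   ]
 [-0.    -0.267  0.964]] [[303.98828688   0.         284.43258513]
 [  0.         303.98828688 213.1466962 ]
 [  0.           0.           1.        ]]
pose [172.8 495.2 230.4] [-1.7989e+02 -2.0000e-02  1.6076e+02] offset cm [-44.82 -23.04  -2.93] turn None
```

carry_out --pt "-3 -1.54 -0.2" --pt "-3 -1.54 -0.2" --pt "-3 -1.54 -0.2" --pt "-3 -1.54 -0.2" --pt "-3 -1.54 -0.2" --pt "-3 -1.54 -0.2" --pt "-3 -1.54 -0.2" --pt "-3 -1.54 -0.2" --pt "-3 -1.54 -0.2" --pt "-3 -1.54 -0.2" --pt "-3 -1.54 -0.2" --pt "-3 -1.54 -0.2" --pt "-3 -1.54 -0.2" --pt "-3 -1.54 -0.2" --pt "-3 -1.54 -0.2" --pt "0 0 0" --pt "0 0 0" --pt "0 0 0" --pt "0 0 0" --pt "0 0 0" --turn '[0,0,0,0,0,0,0,0,0,0,0,0,0,0,0,-6.5,-6.5,-6.5,0,0]'

```text
time_s: 1.82
eef_pos: [521.6, 129.2, 260.9]
orientation: [-180.0, -0.0, -179.9]
contact_force: [0.9, 0.3, -0.8]
gripper_width: 85.2
finger_force: 0.0
```

Run:
```python
from h import *
w=snap('wrist','w1'); C=cloud(w)
g=(575,130)
for nm,lo,hi,rad in(('ring',52,64,80),('shaft',85,125,25),('shafttop',112,125,25)):
    m=(np.hypot(C[...,0]-g[0],C[...,1]-g[1])<rad)&(C[...,2]>lo)&(C[...,2]<hi);p=C[m]
    (x,y),r=cv2.minEnclosingCircle(p[:,:2].astype(np.float32)); print(nm,len(p),x,y,r,np.percentile(p[:,2],[10,50,90]),p.mean(0))
m=(np.hypot(C[...,0]-575,C[...,1]-130)>35)&(np.hypot(C[...,0]-575,C[...,1]-130)<60)&(C[...,2]>66)&(C[...,2]<82)
p=C[m];print('pin',len(p),p.mean(0) if len(p) else 0, p[p[:,2]>72].mean(0))
togo(490,-240,230,-139)
```

```text
ring 8816 575.3273315429688 130.0350341796875 69.64353942871094 [55.13093683 57.74011079 58.81716764] [571.7778166  130.15038187  57.39339107]
shaft 281 575.0137329101562 130.2191162109375 8.052558898925781 [ 91.27780515 110.98394853 117.62877476] [571.63988506 129.99980971 107.59044002]
shafttop 127 575.2318115234375 130.048095703125 7.0932936668396 [112.77897844 116.15869819 118.21419242] [573.67313124 130.08735075 115.77355491]
pin 47 [528.40810535 130.90608579  72.77123502] [528.96859805 131.02260559  73.95136138]
pose [521.6 129.4 261. ] [-1.8000e+02 -4.0000e-02 -1.7989e+02] offset cm [  3.23 -36.93   3.1 ] turn -40.9
```

View pics/w1.png

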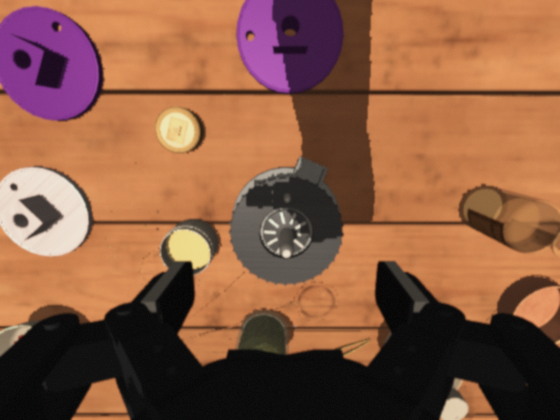

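The wrist view shows the mill at (287,232), the shaft tip at (286,253) and the pin at about (286,197). The aluminium cover is at (40,210). Next I move over the cover.

carry_out --pt "-0.23 -3.41 0.4" --pt "-0.23 -3.41 0.4" --pt "-0.23 -3.41 0.4" --pt "-0.23 -3.41 0.4" --pt "-0.23 -3.41 0.4" --pt "-0.23 -3.41 0.4" --pt "-0.23 -3.41 0.4" --pt "-0.23 -3.41 0.4" --pt "-0.23 -3.41 0.4" --pt "-0.23 -3.41 0.4" --pt "0 0 0" --pt "0 0 0" --pt "0 0 0" --pt "0 0 0" --pt "0 0 0" --pt "0 0 0" --pt "0 0 0" --pt "0 0 0" --turn '[0,0,0,0,0,0,0,0,0,0,-6.8,-6.8,-6.8,-6.8,-6.8,-6.8,0,0]'

```text
time_s: 3.37
eef_pos: [546.3, -211.3, 221.2]
orientation: [180.0, -0.0, -139.2]
contact_force: [0.0, 0.5, 0.6]
gripper_width: 85.6
finger_force: 0.0
```

```bash
cat > m.py <<'E'
from h import *
w=snap('wrist','w2'); C=cloud(w); I=w['color'].astype(int)
g=(563.5,-198)
for nm,lo,hi,rad in(('disc',4,15,75),('hub',40,50,40)):
    m=(np.hypot(C[...,0]-g[0],C[...,1]-g[1])<rad)&(C[...,2]>lo)&(C[...,2]<hi)&(I.min(-1)>(0));
    if nm=='disc': m&=(I.max(-1)-I.min(-1)<40)
    p=C[m].astype(np.float32)
    (x,y),r=cv2.minEnclosingCircle(p[:,:2]); print(nm,len(p),x,y,r,np.percentile(p[:,2],[10,50,90]),cv2.minAreaRect(p[:,:2]))
v,u=np.nonzero(m); print(u.mean(),v.mean())
E
python3 m.py
```

```text
Traceback (most recent call last):
  File "m.py", line 8, in <module>
    (x,y),r=cv2.minEnclosingCircle(p[:,:2]); print(nm,len(p),x,y,r,np.percentile(p[:,2],[10,50,90]),cv2.minAreaRect(p[:,:2]))
            ~~~~~~~~~~~~~~~~~~~~~~^^^^^^^^^
cv2.error: OpenCV(4.12.0) /io/opencv/modules/imgproc/src/shapedescr.cpp:201: error: (-215:Assertion failed) count >= 0 && (depth == CV_32F || depth == CV_32S) in function 'minEnclosingCircle'
```

View pics/w2.png

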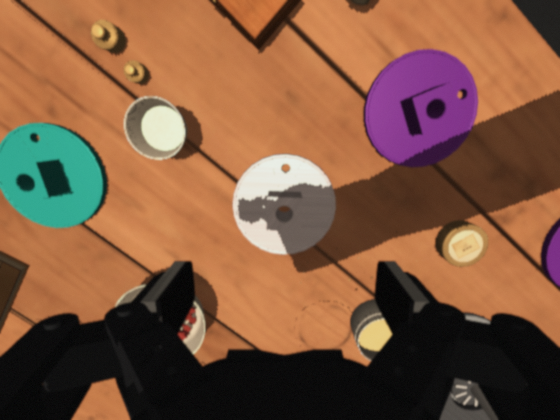

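The cover is centred in the picture: disc about (284,205), bore (285,213), pin hole (285,168). The tool is nearly aligned already, so I'll refine the measurement.

```bash
sed -i 's/^w=snap.*/w=ld("w2"); C=cloud(w); I=w["color"].astype(int)/; s/^    p=C\[m\].*/    p=np.ascontiguousarray(C[m],np.float32)[:,:3]; p2=np.ascontiguousarray(p[:,:2])/; s/p\[:,:2\])/p2)/g; s/:,:2\]); p/&/' m.py; sed -i 's/minAreaRect(p\[:,:2\])/minAreaRect(p2)/' m.py
cat >> m.py <<'E'
I8=w['color']; print(C[150:260,230:340,2].min(),[np.round(C[v,285],0).tolist() for v in (160,168,180,195,205,225,245)])
hsv=cv2.cvtColor(I8,cv2.COLOR_RGB2HSV)
s=hsv[...,1].astype(int)
M=(s<60).astype(np.uint8); 
h=s[160:177,276:295]; print(h)
yy,xx=np.nonzero(h>70); q=onplane(w,xx.mean()+276,yy.mean()+160,10); print('hole',xx.mean()+276,yy.mean()+160,q)
for z in (44,):print('bore',onplane(w,285,213,z))
E
python3 m.py
```

```text
Traceback (most recent call last):
  File "m.py", line 7, in <module>
    p=np.ascontiguousarray(C[m],np.float32)[:,:3]; p2=np.ascontiguousarray(p2)
                                                                           ^^
NameError: name 'p2' is not defined. Did you mean: 'pt'?
```

```bash
sed -i 's/p2=np.ascontiguousarray(p2)/p2=np.ascontiguousarray(p[:,0:2])/' m.py; python3 m.py
```

```text
disc 6586 562.3043823242188 -197.91481018066406 61.96946334838867 [ 9.14414454 10.13077116 11.09342146] ((563.0494384765625, -198.2364044189453), (123.02997589111328, 121.205078125), 70.60132598876953)
hub 993 563.16943359375 -198.47998046875 26.626609802246094 [42.91535645 43.98820877 44.97423172] ((563.3361206054688, -198.21153259277344), (38.35511779785156, 37.8878059387207), 38.542964935302734)
283.8398791540786 213.4209466263847
-19.613719339846796 [[521.0, -233.0, 9.0], [528.0, -226.0, 0.0], [538.0, -218.0, 10.0], [548.0, -210.0, 34.0], [555.0, -204.0, 43.0], [572.0, -189.0, 45.0], [599.0, -165.0, 11.0]]
[[  8   9   9   8   8   8   9   9   8   9   8   9   9   9   9   8   9   9
    9]
 [  8   9   9   8   8   9   9   9  10  10   9   9   9   9   8   9   9   9
    9]
 [  9   9   9   9   9  10   9   9  11  11  11  10  10  10  10   9   9   9
    9]
 [  9   9   9   9   9  10  12  19  26  32  31  28  18  11  10   9   9   9
    9]
 [ 10   9   9   9  10  14  22  44  70  85  84  72  47  23  10  10   9   9
    9]
 [  9  10   8   9  12  19  50 101 129 139 138 125  90  48  18  10  10   9
   
[... 305 characters left out ...]
 27  12  10  10
   10]
 [  9   9   9   9  15  22  54 105 137 147 140 120  85  42  20  12  10  10
   10]
 [  9   9   8   9  10  16  23  49  89 111  98  64  37  19  13  10   9  10
   10]
 [  9   9  10   9   9  12  16  24  37  51  44  27  17  15  11  10  10   9
   10]
 [ 11  12  12  11  11  11  14  18  22  24  22  19  14  11  11  12  10  10
   10]
 [ 12  11  11  11  11  11  11  12  14  17  16  13  12  12  12  11  12  11
   12]
 [ 11  10  11  10  11  10  10   9  11  10  10  10  11  10  10  10  11  10
   12]
 [ 11  10  10  10  11  10  10  10  10  10  10  10  10  10  11  10  10  10
   11]]
hole 285.5 167.5 [ 526.68177281 -227.24731099   10.        ]
bore [ 561.41848244 -198.11339534   44.        ]
```

Run:
```python
from h import *
togo(563.1,-198.2,14,-141.4)
w=ld('w1'); h=w['color'][185:212,272:302].mean(-1).astype(int); print(h[:, :])
C=cloud(w); print(np.round(C[185:212:1,286,2]).astype(int))
```

```text
pose [ 546.3 -211.4  221.3] [ 180.     -0.   -139.14] offset cm [-2.13 -0.1  20.73] turn 2.3
[[ 74  54  43  39  36  36  37  39  37  38  36  38  37  37  35  38  38  37
   35  38  36  36  35  37  35  36  37  36  36  37]
 [ 54  42  38  38  35  38  37  38  36  37  38  36  35  37  36  37  37  35
   37  36  39  36  37  36  36  38  37  38  37  37]
 [ 38  39  37  39  37  38  38  38  37  36  37  36  38  37  37  37  38  37
   37  36  37  36  36  36  37  36  37  37  37  36]
 [ 36  39  38  37  35  36  37  35  37  38  35  38  35  37  38  37  36  35
   36  37  37  38  36  38  36  36  38  36  37  38]
 [ 44  41  36  37  37  37  36  37  37  37  38  36  37  37  37  36  38  36
   37  36  35  37  37  36  37  36  36  37  36  39]
 [ 57  48  40  38  37  36  37  38  38  40  37  38  36  38  37  37  37  37
   36  37  38  37  36  35  36  36  38  37  36  36]
 [ 68  54  41  37  39  37  37  37  36  37  36  37  36  36  37  38  37  36
   37  37  37  36  36  37  37  36  35  36  37  36]
 [ 69  56  42  37  39  37  38  37  37  37  35  38  38  39  39  40  40  38
   38  36  37  37  38  36  37  35  35  38  36  38]
 [ 60  
[... 1752 characters left out ...]
  43  39  41  44  48  55  62  65  57  53  52  50  50  50  44  41
   43  42  41  40  37  37  38  38  38  37  36  38]
 [ 85  65  54  55  57  61  68  78  94  96  86  75  70  70  66  61  51  49
   46  46  47  43  42  40  40  39  38  38  36  36]
 [ 96  86  86  85  86  88  84  88 105 110  99  87  85  84  75  65  52  47
   43  45  47  47  47  46  46  45  41  39  38  38]
 [104 112 122 117 106 100  85  82  95 101 103 100  98  95  81  63  47  39
   40  42  42  45  45  51  51  50  49  44  38  37]
 [117 128 131 121 104  95  91  98 114 125 123 115 111 109  95  72  54  41
   39  38  38  41  44  45  49  52  54  51  47  44]]
[56 59 58 58 58 58 57 58 58 62 67 72 73 74 74 73 76 75 59 59 58 59 58 49
 49 52 52]
```

carry_out --pt "0 0 0" --pt "-0.7 0 2.5" --pt "-0.7 0 3" --pt "-0.74 -0.02 3" --pt "0 0 2.5" --pt "0 0 2" --pt "0 0 2" --pt "0 0 1.5" --pt "0 0 1.5" --pt "0 0 1" --pt "0 0 1" --pt "0 0 0.7" --pt "0 0 0" --pt "0 0 0" --turn '[2.3,0,0,0,0,0,0,0,0,0,0,0,0,0]' --hand 0

```text
time_s: 4.58
eef_pos: [563.1, -198.4, 14.3]
orientation: [180.0, -0.0, -141.3]
contact_force: [0.2, -0.7, 0.0]
gripper_width: 85.2
finger_force: 0.0
```

carry_out --pt "0 0 0" --pt "0 0 0" --pt "0 0 0" --pt "0 0 0" --pt "0 0 0" --pt "0 0 0" --pt "0 0 0" --pt "0 0 0" --pt "0 0 0" --pt "0 0 0" --turn '[0,0,0,0,0,0,0,0,0,0]' --hand 1 --newtons 60

```text
time_s: 5.42
eef_pos: [563.8, -198.6, 15.3]
orientation: [-179.9, 0.0, -141.2]
contact_force: [-0.6, 0.7, 5.8]
gripper_width: 36.8
finger_force: 64.6
```

carry_out --pt "0 0 -0.5" --pt "0 0 -1" --pt "0 0 -1.5" --pt "0 0 -2" --pt "0 0 -2" --pt "0 0 -2" --pt "0 0 -2" --pt "0 0 -2" --pt "0 0 -2" --pt "0 0 -1.5" --pt "0 0 0" --pt "0 0 0" --turn '[0,0,0,0,0,0,0,0,0,0,0,0]'

```text
time_s: 6.42
eef_pos: [563.4, -198.5, 179.6]
orientation: [-180.0, 0.0, -141.2]
contact_force: [0.3, 0.2, -4.6]
gripper_width: 37.0
finger_force: 63.7
```

Run:
```python
from h import *
w=snap('wrist','w3');s=state();print(s['gripper_width'],s['contact_force'],s['wrist_torque'])
hsv=cv2.cvtColor(w['color'],cv2.COLOR_RGB2HSV)
togo(575.3,130,None,179.3)
```

```text
37.17362943253297 [-0.93948459 -0.14411301 -4.59775981] [-0.04121246  0.013722   -0.00189073]
pose [ 562.6 -198.1  178. ] [ 1.7990e+02 -5.0000e-02 -1.4124e+02] offset cm [-2.154e+01  2.479e+01  2.000e-02] turn 39.5
```

View pics/w3.png

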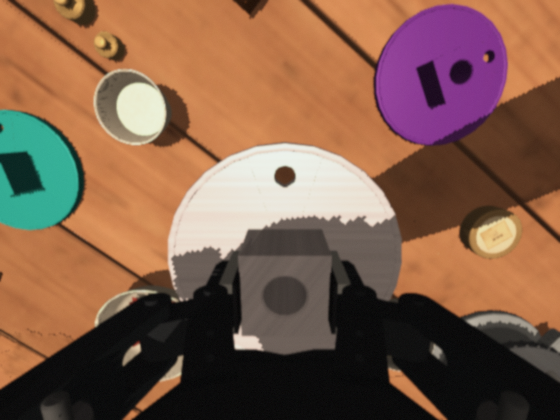

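The cover is held level by the hub. The pin hole is at (285,176) and the bore at (286,295), both in view. I'll get their offset relative to the tool.

Run:
```python
from h import *
w=ld('w3'); s=state(); T=R.from_euler('xyz',s['orientation'],degrees=True); p=s['eef_pos']; C=cloud(w)
print('z hubtop',np.median(C[270:280,270:300,2])-p[2],'disc',np.median(C[200:215,260:310,2])-p[2])
I=cv2.cvtColor(w['color'],cv2.COLOR_RGB2GRAY).astype(int)
def cen(u0,u1,v0,v1,th):
    v,u=np.nonzero(I[v0:v1,u0:u1]<th); return u.mean()+u0,v.mean()+v0,len(u)
print(I[176,265:306],I[296,255:320:2])
hh=cen(270,300,163,190,110); bb=cen(258,314,270,320,72)
for n,q,dz in(('hole',hh,-5.5),('bore',bb,28.5)):
    print(n,q,T.inv().apply(onplane(w,q[0],q[1],p[2]+dz)-p))
print(T.inv().apply(onplane(w,286,295,p[2]+28.5)-p))
```

```text
z hubtop 29.927005471214443 disc -3.761056095142095
[235 236 235 235 235 235 235 233 211 142  76  61  60  60  59  59  59  56
  56  56  58  57  56  57  57  57  56  57  61  83 151 215 233 235 235 235
 235 235 234 235 235] [ 98  99  97  87  68  59  59  59  60  59  62  62  59  61  61  61  58  61
  62  60  61  61  59  58  56  58  78  93  97  98 100  96  98]
hole (np.float64(284.42857142857144), np.float64(175.93023255813952), 301) [45.71292563 -1.62992021  5.53853196]
bore (np.float64(284.52582883577486), np.float64(295.26599845797995), 1297) [ -0.26175789  -1.55251365 -28.50295436]
[ -0.13464729  -0.92355255 -28.50176015]
```

carry_out --pt "0 0 0" --pt "0 0 0" --pt "0 0 0" --pt "0 0 0" --pt "0 0 0" --pt "0 0 0" --pt "-0.07 3 0" --pt "-0.07 3 0" --pt "-0.07 3 0" --pt "-0.07 3 0" --pt "-0.07 3 0" --pt "-0.07 3 0" --pt "-0.07 3 0" --pt "-0.07 3 0" --pt "-0.07 3 0" --pt "-0.07 3 0" --pt "-0.04 2.93 0" --pt "0 0 0" --pt "0 0 0" --pt "0 0 0" --turn '[6.6,6.6,6.6,6.6,6.6,6.6,0,0,0,0,0,0,0,0,0,0,0,0,0,0]'

```text
time_s: 8.13
eef_pos: [574.2, 130.6, 177.1]
orientation: [-179.9, -0.2, 179.2]
contact_force: [-0.2, -0.6, -4.6]
gripper_width: 37.0
finger_force: 63.5
```

Run:
```python
from h import *
snap('wrist','w4');togo(575.2,131,None,179.1);print(state()['contact_force'],state()['gripper_width'])
b=snap('top','t4');a=snap('scene','s4')
m=a['color'][130:240,190:340,::-1]; n=b['color'][170:270,170:290,::-1]
cv2.imwrite('pics/c4.png',np.hstack([cv2.resize(m,(400,293),interpolation=2),cv2.resize(n,(352,293),interpolation=2)]))
```

```text
pose [574.4 130.  177.6] [-179.94   -0.18  179.13] offset cm [-0.07  0.1  -0.  ] turn 0.0
[ 0.18797685  0.21183039 -3.95910154] 37.213674411557406
```

View pics/c4.png

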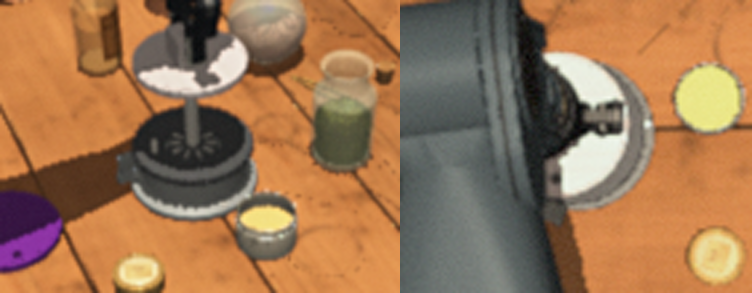

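The picture shows the cover level above the shaft, roughly concentric with the mill. Now I lower it onto the shaft tip.

carry_out --pt "-0.07 0.07 0.8" --pt "0 0 1" --pt "0 0 1" --pt "0 0 0.8" --pt "0 0 0.5" --pt "0 0 0.3" --pt "0 0 0.3" --pt "0 0 0.3" --pt "0 0 0.3" --pt "0 0 0" --pt "0 0 0" --turn '[0,0,0,0,0,0,0,0,0,0,0]'

```text
time_s: 9.2
eef_pos: [576.1, 131.5, 126.4]
orientation: [-180.0, 0.0, 179.2]
contact_force: [0.3, 0.0, -3.6]
gripper_width: 37.3
finger_force: 63.5
```

carry_out --pt "0 0 0.3" --pt "0 0 0.3" --pt "0 0 0.3" --pt "0 0 0.3" --pt "0 0 0.3" --pt "0 0 0.3" --pt "0 0 0.3" --pt "0 0 0.3" --pt "0 0 0.3" --pt "0 0 0.3" --pt "0 0 0" --pt "0 0 0" --turn '[0,0,0,0,0,0,0,0,0,0,0,0]'

```text
time_s: 10.2
eef_pos: [575.9, 131.4, 95.8]
orientation: [-180.0, -0.0, 179.2]
contact_force: [-1.3, -0.5, -4.5]
gripper_width: 37.1
finger_force: 63.6
```

Run:
```python
from h import *
w=snap('wrist','w5');print(state()['contact_force'],state()['eef_pos'])
cv2.imwrite('pics/c5.png',cv2.resize(w['color'][140:220,235:335,::-1],(600,480),interpolation=2))
```

```text
[-0.25973109 -0.73933441 -5.23426712] [575.84091839 131.49532855  95.90690177]
```

View pics/c5.png

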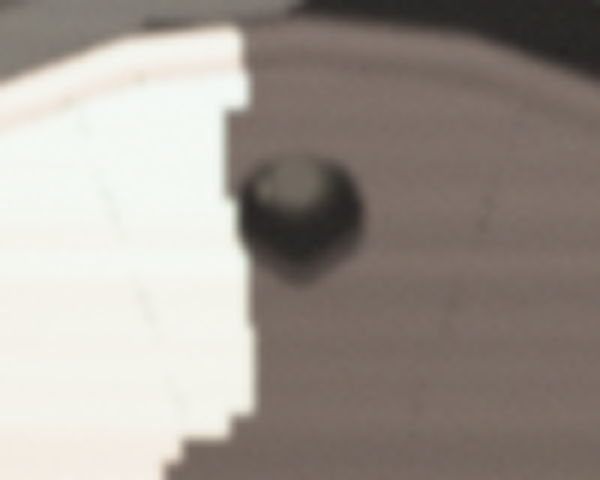

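The pin's tip shows at (298,190) in the crop, laterally centred in the pin hole at (300,215). Next I lower it over the pin slowly.

carry_out --pt "0 0 0.15" --pt "0 0 0.15" --pt "0 0 0.15" --pt "0 0 0.15" --pt "0 0 0.15" --pt "0 0 0.15" --pt "0 0 0.15" --pt "0 0 0" --pt "0 0 0" --turn '[0,0,0,0,0,0,0,0,0]'

```text
time_s: 11.0
eef_pos: [575.8, 131.5, 85.3]
orientation: [-180.0, -0.0, 179.2]
contact_force: [-3.0, 0.7, -5.9]
gripper_width: 37.0
finger_force: 63.6
```

carry_out --pt "0 0 0.15" --pt "0 0 0.15" --pt "0 0 0.15" --pt "0 0 0.15" --pt "0 0 0.15" --pt "0 0 0.15" --pt "0 0 0.1" --pt "0 0 0" --pt "0 0 0" --turn '[0,0,0,0,0,0,0,0,0]'

```text
time_s: 11.75
eef_pos: [575.9, 131.5, 75.4]
orientation: [-180.0, -0.0, 179.2]
contact_force: [-2.3, -0.8, -3.0]
gripper_width: 37.2
finger_force: 63.7
```

carry_out --pt "0 0 0.08" --pt "0 0 0.08" --pt "0 0 0.08" --pt "0 0 0.06" --pt "0 0 0" --pt "0 0 0" --turn '[0,0,0,0,0,0]'

```text
time_s: 12.25
eef_pos: [575.9, 131.5, 73.3]
orientation: [-180.0, -0.0, 179.2]
contact_force: [-6.0, 0.0, 1.6]
gripper_width: 37.0
finger_force: 64.2
```

carry_out --pt "0 0 0.06" --pt "0 0 0.06" --pt "0 0 0" --pt "0 0 0" --turn '[0,0,0,0]'

```text
time_s: 12.58
eef_pos: [575.9, 131.5, 73.3]
orientation: [-180.0, 0.0, 179.2]
contact_force: [-7.7, -0.6, 4.6]
gripper_width: 37.0
finger_force: 64.7
```

The stop is firm at TCP z = 73.3, which equals 58 plus the 15.3 mm measured at the grasp. The cover is home, so I release it.

carry_out --pt "0 0 0" --pt "0 0 0" --pt "0 0 0" --pt "0 0 0" --pt "0 0 0" --pt "0 0 0" --pt "0 0 0" --pt "0 0 0" --turn '[0,0,0,0,0,0,0,0]' --hand 0

```text
time_s: 13.25
eef_pos: [576.1, 131.5, 71.5]
orientation: [180.0, 0.0, 179.2]
contact_force: [-0.1, -0.7, -0.6]
gripper_width: 85.5
finger_force: 0.0
```

carry_out --pt "0 0 -0.5" --pt "0 0 -1" --pt "0 0 -2" --pt "0 0 -2" --pt "0 0 -2" --pt "0 0 -2" --pt "0 0 -2" --pt "0 0 -2" --pt "0 0 -2" --pt "2 0 -2" --pt "2 0 0" --pt "0 0 0" --pt "0 0 0" --turn '[0,0,0,0,0,0,0,0,0,0,0,0,0]'

```text
time_s: 14.33
eef_pos: [536.1, 132.2, 248.5]
orientation: [180.0, 0.2, 179.2]
contact_force: [-0.9, 0.2, -0.8]
gripper_width: 85.4
finger_force: 0.0
```

Run:
```python
from h import *
w=snap('wrist','w6');C=cloud(w);s=state();print(s['eef_pos'],s['contact_force'])
g=(575.5,130.5);D=np.hypot(C[...,0]-g[0],C[...,1]-g[1])
m=(D<58)&(D>32)&(C[...,2]>60)&(C[...,2]<95);p=C[m]
A=np.c_[p[:,:2]-g,np.ones(len(p))];k=np.linalg.lstsq(A,p[:,2],rcond=None)[0];print('disc top z',k[2],'tilt',np.hypot(*k[:2]),len(p))
m=(D<30)&(C[...,2]>98)&(C[...,2]<108);print('hub',np.median(C[m],0))
```

```text
[536.35492928 132.1335241  247.57025643] [-0.18723337 -0.55394895  0.24381108]
disc top z 68.01189248360338 tilt 0.0031203387245892227 5430
hub [573.14431631 130.53684573 101.87340602]
```

View pics/w6.png

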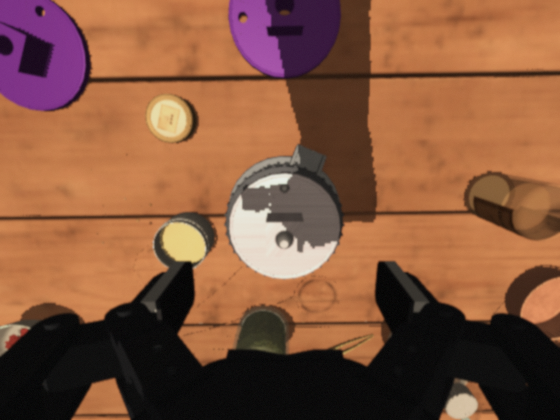

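The picture shows the cover flat on the mill at (285,222), with the shaft in its bore at (284,241) and the pin hole at (285,187). The disc top is at z = 68.0 with a tilt of 0.003 rad, so it is fully home. The gripper is clear and the neighbouring things are standing.

```bash
python3 -c "
from bench import *
print(close_job())"
```

```text
the job is handed in; nothing more can be done
None
```

The aluminium cover is fully home on the mill over shaft and pin (disc top measured at 68.0 mm, tilt 0.003 rad), released with the gripper clear and no bystander seen disturbed, and the job is handed in, though no verdict came back.

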